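# Post the old humbucker into the dust-proof parts box

## Task

Take the humbucker (the wide guitar pickup with two rows of pole pieces) and push it down through the sprung flap in the lid of the plywood parts box, so that it lies inside and the flap has swung fully shut behind it. Do not drop it on the flap to knock it open, and leave the narrow single-coil pickup where it lies.

Things in the scene. Friction and masses are not known exactly. Their poses are not given: they have to be found in the camera images.
- humbucker_center (a point): centre (half-way up) of the humbucker to be posted: a loose black block 70 mm long (its x) x 38 mm wide (its y) x 24 mm high, with a thin brass base and two rows of six steel poles on top (1.5 mm proud); 0.09 to 0.17 kg. It lies flat, poles up, to the right or left of the single coil, turned up to 70 degrees either way; grip it across its width.
- singlecoil_center (a point): centre (half-way up) of the narrow single-coil pickup, to be left alone: black, 86 mm long (x) x 18 mm wide (y) x 20 mm high with round ends and one row of six poles.
- port (a point): centre of the port in the lid of the fixed plywood parts box, level with the lid's top, 170 mm above the bench; axes are the box's, z up. Box 210 (x) x 170 (y) mm outside, walls and lid 8 mm, hollow inside (floor 162 mm below this point), far (+x) wall clear. The port is 130 (x) x 110 (y) mm, shut by an aluminium flap hinged at its far edge (x = +65 mm), free edge at x = -63 mm.
- flap (a joint): sprung flap, rad: 0 shut and level; grows as the near edge swings down into the box; stop at 1.3. Its spring (0.18 N m shut, 0.31 at the stop: 2 to 6 N) carries a pickup's weight and shuts it by itself. Push the part in nearer the free edge (15 mm off centre), length along y, fingers on its x sides, until wholly below the lid (some 45 mm), then let go: it drops to the floor.
Mind the look-alikes: they are no part of the job. What is shaped like the part that bears humbucker_center but pink or purple is not meant.

How it is judged:
By the outcome, as a careful person would: the job done as asked, in the order asked, and still so for the second after the job is handed in, with the robot touching nothing.
It also fails if it takes over 38 s, if anything falls off the work surface, if the arm or the gripper's body presses on something with over 40 N, if the wrist force passes 120 N, or if a joint passes its speed limit or range.

## Robot

A 6-joint arm with a two-finger parallel gripper is mounted at the origin on the work surface. World frame = base frame: x ahead of the robot, y to its left, z up, the work surface at z = 0. Lengths are in m, angles in rad, forces in N, time in s.
With the tool pointing down it reaches from about 0.3 to 0.75 m from the base axis. Payload 8.5 kg.
Tool frame: the origin (TCP) lies between the finger pads; the fingertips stand bot.tip_extent ahead of it and the grasp point (between the pads) lies 6 mm ahead of it (bot.tip_extent is the distance from the TCP to the fingertips, in m); z points along the fingers, y is the direction in which the jaws open and shut (so a half turn about z gives the same grasp; the last joint's range is limited). The gripper opens to 85 mm and grips with 20 to 120 N. Pads are 22 mm wide; open, the fingers measure 114 mm over their backs; the gripper's body (76 mm by 85 mm) begins 54 mm behind the grasp point. The pads swing forward as they close: fully open they stand 13 mm farther back than shut.
Start: joints at [1.067, 0.381, 1.297, -0, 1.464, -0.215], TCP at [0.157, 0.527, 0.256] pointing down, gripper open.
Joint ranges: [-3.11, 3.11], [-0.89, 2.33], [0.22, 2.48], [-1.42, 4.56], [0.17, 2.85], [-2.88, 2.88]. Speed limits (rad/s): [2.39, 2.39, 3.14, 3.14, 3.14, 3.14].

## Interface

Orientations are given as a unit quaternion [x, y, z, w].
In Python, from workcell import sensors, capture, calibration, ticket, boxes_of, place_of, bot gives the robot as it stands.
- The arm moves only by the tool jog_arm, never from a script. Its arguments are lists of equal length, an entry for each row: "claw": the finger opening in m, from 0 to 0.0854; "translation": the shift along the tool's x, y, z in m, a list of three; "yaw": the turn about the tool's z in degrees. In form: {"claw": [claw, ...], "translation": [[tx, ty, tz], ...], "yaw": [yaw, ...]}. A call has 1 to 20 rows; each row shifts and turns the pose as measured when the row begins, along the tool's axes as they then stand; what a row does not reach is not made up. A row lasts 1/8 s, in which the tool goes at most 62.5 mm and 10.7 degrees, less where a joint would pass 70% of its speed; a pose out of reach is approached as far as the arm can. A call is refused whole if a number of a shift passes 0.0625 or a number of a turn 10.7, either way. A call with a gripper value outside its range is refused whole. The fingers move at their own pace and stop on an object; "force" is the grip in N (left out, the last holds). Time passes only in rows, so rows that do not move let the fingers close. It gives the time, the measured TCP pose, the force and the opening at its end, in the units of the state.
- sensors.sense(): the state, without advancing time (a new reading comes with each control period).
- capture(name): name is "scene" or "side" or "wrist"; returns the picture (384x512x3 uint8, blue, green, red); there is no depth.
- calibration(name): a dict with "fx", "fy", "cx", "cy" (pixels), "k1" (the pictures are not rectified: a ray, as slopes to the right and down, at radius r is drawn at 1 + k1 r^2 times it, then the intrinsics apply), "position" and "rotation" of the camera in the world. Camera axes: x right, y down, z forward; pixel columns grow to the right and rows downward; lengths in m; the calibration is good to about 2 mm. A picture is of the moment at which its call begins: read the wrist's pose just before it. calibration takes no time and is no camera call; for the wrist camera it gives the pose at the moment of the call.
- ticket.hand_in(): hands the job in, once; it reports no verdict.
Trained networks look in the newest picture that a camera, given by its name, has taken for a name from the list of things; names that differ only in an ending like _2 or _b are one class to them, and where a whole thing is asked for, a point or a joint stands for the part that bears it (a point fixed in the world has none). Each returns a list of dicts, best first, with "conf" (0 to 1); they miss things now and then, are a little off and sometimes report something else, mostly with a low value. They report only what shows in the picture. A call takes as long as a camera call. They do not tell look-alikes from the thing itself.
- boxes_of(camera, target): "rect" ([left, top, width, height] in pixels, round what is visible of it).
- place_of(camera, target): "at" ([column, row] in pixels: a listed point, or the origin of a listed thing).
The state is a dict: "time_s": time; "qpos": joint angles; "qvel": joint speeds; "joint_torque": joint torques, N m; "eef_pos": TCP position; "eef_rot": TCP orientation; "force": force on the tool from outside, world axes, zero at the start; "torque": the same for the moment, N m; "grip_width": finger opening in m.
Only numpy, scipy, OpenCV 4.12 (cv2) and the standard library are available. Lean on these libraries where they do the work, as an engineer would, in place of code of your own. Each camera call takes 0.05 s, during which the arm holds its last target. There are 200 camera calls.

## Working session

There is one attempt and no reset: what is moved stays moved. The work goes in short steps, Python scripts to look and compute and a tool call to move; the robot and the scene stay as the last step left them, time stands still between calls to the robot, and variables do not carry over. Pictures are saved under pics/ and viewed, about 8 in all and at most 12, crops included, and the job is handed in when it is done.

Besides the shell and the picture viewer there is one more tool, called after ">>>" by a JSON object that holds its "api" and its "payload". jog_arm: Moves the arm, as the interface text tells. Its arguments: {"type":"object","properties":{"claw":{"type":"array"},"translation":{"type":"array"},"yaw":{"type":"array"},"force":{"type":"number"}},"required":["claw","translation","yaw"]}

```bash
mkdir -p pics; cat > h.py <<'E'
import numpy as np, cv2
from workcell import sensors, capture, calibration, ticket, boxes_of, place_of, bot
from scipy.spatial.transform import Rotation as R
def ray(c,uv):
    K=np.array([[c['fx'],0,c['cx']],[0,c['fy'],c['cy']],[0,0,1.]])
    p=cv2.undistortPoints(np.array([[uv]],float),K,np.array([c['k1'],0,0,0.]))[0,0]
    M=np.array(c['rotation'],float)
    M=R.from_quat(M).as_matrix() if M.size==4 else M.reshape(3,3)
    return np.array(c['position'],float), M@np.array([p[0],p[1],1])
def at_z(c,uv,z):
    o,d=ray(c,uv); return o+d*(z-o[2])/d[2]
E
python3 - <<'E'
from h import *
s=sensors.sense(); print(s['time_s'],s['eef_pos'],s['eef_rot'],s['grip_width'],bot.tip_extent)
for n in ['scene','side']:
    im=capture(n); cv2.imwrite(f'pics/{n}0.png',im); c=calibration(n); print(n,c['position'])
    for t,z in [('humbucker_center',.012),('singlecoil_center',.01),('port',.17)]:
        for r in place_of(n,t)[:4]: print(t,r['conf'],np.round(r['at']),np.round(at_z(c,r['at'],z),4))
a=cv2.imread('pics/scene0.png');b=cv2.imread('pics/side0.png')
print(sensors.sense()['time_s'])
E
```

```text
0.0 [0.15651952 0.52700077 0.25570662] [ 1.43902798e-01  9.89591552e-01 -6.90621145e-04 -2.60651462e-04] 0.08504535525048167 0.025
scene [ 0.96385967 -0.79414014  0.92877344]
humbucker_center 0.95 [221. 232.] [ 0.4515 -0.096   0.012 ]
humbucker_center 0.69 [259. 257.] [ 0.5812 -0.1255  0.012 ]
humbucker_center 0.6 [261. 219.] [ 0.5239 -0.0056  0.012 ]
singlecoil_center 0.55 [190. 301.] [ 0.5004 -0.3175  0.01  ]
port 0.57 [287. 116.] [0.469  0.2655 0.17  ]
side [ 0.46825615 -0.84027127  0.71389838]
humbucker_center 0.79 [265. 251.] [ 0.5745 -0.118   0.012 ]
humbucker_center 0.72 [219. 249.] [ 0.4602 -0.0979  0.012 ]
humbucker_center 0.64 [243. 220.] [0.53   0.0107 0.012 ]
singlecoil_center 0.88 [246. 319.] [ 0.5074 -0.311   0.01  ]
port 0.58 [213. 124.] [0.4691 0.284  0.17  ]
0.4
```

View pics/scene0.png

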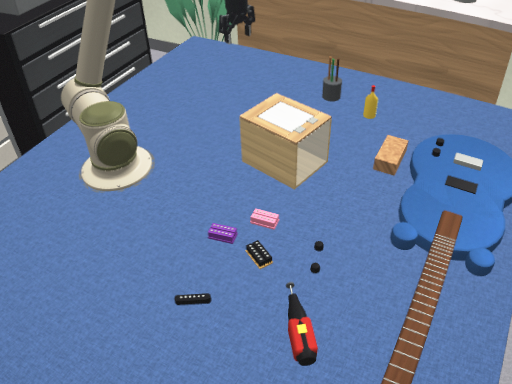

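View pics/side0.png

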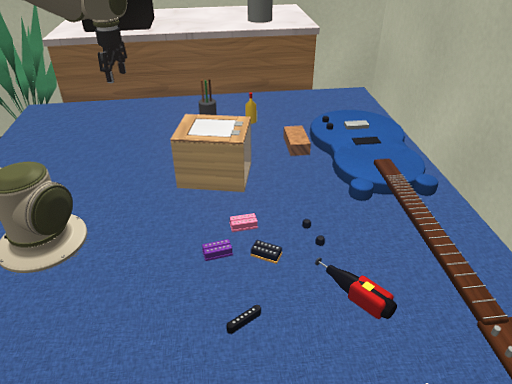

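The black block with a brass base at scene (259,253) / side (266,251) is the humbucker. The purple one at (221,232) and the pink one at (264,218) are look-alikes, and the narrow black single coil is at (192,299). I'll confirm this in an enlarged crop.

```bash
python3 - <<'E'
import cv2,numpy as np
a=cv2.imread('pics/scene0.png');b=cv2.imread('pics/side0.png')
z=lambda i,x,y,w,h:cv2.resize(i[y:y+h,x:x+w],(400,300),interpolation=cv2.INTER_CUBIC)
cv2.imwrite('pics/crop1.png',np.vstack([np.hstack([z(a,200,205,80,60),z(b,200,210,80,60)]),np.hstack([z(a,236,90,100,75),z(b,165,105,100,75)])]))
E
```

```text
(no output)
```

View pics/crop1.png

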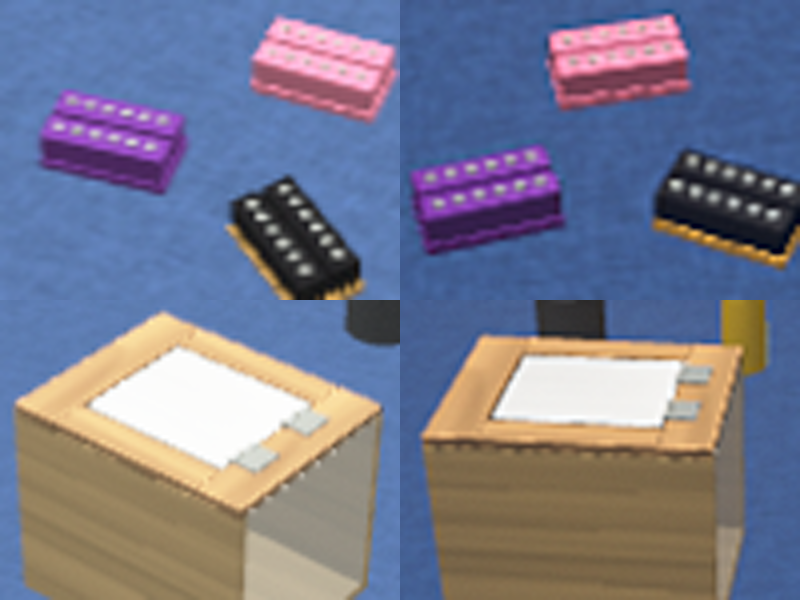

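The crop confirms it: the humbucker is the black block with a brass base. The purple and pink blocks are decoys. The lid's hinge side is on the right, at +x.

```bash
python3 - <<'E'
from h import *
L={'scene':[(240,116.3),(277.3,93),(331.3,117.5),(296.8,143.3)],'side':[(170.8,139.3),(186.3,114.3),(251,116.5),(243.3,142.5)]}
P={'scene':[(257,242.6),(267.6,255.6)],'side':[(258.6,242),(277.8,247.6)]}
for n in L:
    c=calibration(n); q=np.array([at_z(c,p,.17) for p in L[n]])
    print(n,q[:,:2].round(3).tolist(),q.mean(0).round(4))
    e=[q[3]-q[0],q[2]-q[1]]; print('yaw',[np.degrees(np.arctan2(v[1],v[0])).round(1) for v in e],[np.linalg.norm(v).round(3) for v in e])
    p=np.array([at_z(c,x,.0255) for x in P[n]]); d=p[1]-p[0]; print('row',p.round(4).tolist(),np.degrees(np.arctan2(d[1],d[0])).round(1),np.linalg.norm(d))
# fit full box port-frame both
s=sensors.sense();print(R.from_quat(s['eef_rot']).as_matrix().round(3).tolist())
c=calibration('wrist');print(c['position'],c['rotation'],c['fx'])
E
```

```text
scene [[0.347, 0.201], [0.386, 0.368], [0.588, 0.313], [0.551, 0.154]] [0.4683 0.2592 0.17  ]
yaw [np.float64(-13.1), np.float64(-15.2)] [np.float64(0.209), np.float64(0.21)]
row [[0.5601, -0.0966, 0.0255], [0.604, -0.1227, 0.0255]] -30.7 0.051040026970658126
side [[0.346, 0.199], [0.386, 0.362], [0.588, 0.319], [0.549, 0.154]] [0.4673 0.2585 0.17  ]
yaw [np.float64(-12.6), np.float64(-12.2)] [np.float64(0.207), np.float64(0.206)]
row [[0.5604, -0.0975, 0.0255], [0.6045, -0.1231, 0.0255]] -30.1 0.05095984328909506
[[-0.959, 0.285, -0.0], [0.285, 0.959, -0.0], [0.0, -0.0, -1.0]]
[0.0796956  0.54973978 0.3740817 ] [0.79145761 0.58985568 0.09558443 0.12856415] 265.8382610324593
```

>>> {"api": "jog_arm", "payload": {"claw": [0.085,0.085,0.085,0.085,0.085,0.085,0.085,0.085,0.085,0.085,0.085,0.085,0.085,0.085,0.085,0.085,0.085,0.085,0.085], "translation": [[-0.037,-0.031,0],[-0.037,-0.031,0],[-0.037,-0.031,0],[-0.037,-0.031,0],[-0.037,-0.031,0],[-0.037,-0.031,0],[-0.037,-0.031,0],[-0.037,-0.031,0],[-0.037,-0.031,0],[-0.037,-0.031,0],[-0.037,-0.031,0],[-0.037,-0.031,0],[-0.037,-0.031,0],[-0.037,-0.031,0],[-0.037,-0.031,0],[-0.037,-0.031,0],[0,0,0.03],[0,0,0.03],[0,0,0]], "yaw": [0,0,0,0,0,0,0,0,0,0,0,0,0,0,0,0,6.7,6.7,0]}}

```text
time_s: 2.78
eef_pos: [0.5972, -0.1391, 0.1953]
eef_rot: [0.261, 0.965, 0.001, 0.002]
force: [0.6, -0.5, -0.1]
grip_width: 0.0853
```

```bash
cat > w.py <<'E'
from h import *
import sys
s=sensors.sense(); c=calibration('wrist'); im=capture('wrist'); cv2.imwrite('pics/'+sys.argv[1]+'.png',im)
M=R.from_quat(s['eef_rot']).as_matrix(); print(s['time_s'],s['eef_pos'],'yang',np.degrees(np.arctan2(M[1,1],M[0,1])),s['grip_width'],bot.tip_extent,s['force'])
for r in place_of('wrist','humbucker_center')[:3]:
    p=at_z(c,r['at'],.012); print(r['conf'],r['at'],p,'tool',M.T@(p-s['eef_pos']))
E
python3 w.py w1
```

```text
2.775 [ 0.59724369 -0.13910655  0.19525538] yang 59.74964351115552 0.08527250045591146 0.025 [ 0.61120542 -0.45548939 -0.13862405]
0.97 [263.8, 150.5] [ 0.57865996 -0.1168181   0.012     ] tool [0.02800834 0.00915176 0.18318418]
0.8 [341.0, 55.7] [0.53320374 0.00110121 0.012     ] tool [0.12668069 0.08811372 0.18311155]
0.74 [223.2, 39.3] [ 0.4594223  -0.09587915  0.012     ] tool [ 0.14155674 -0.03282963  0.18256447]
```

View pics/w1.png

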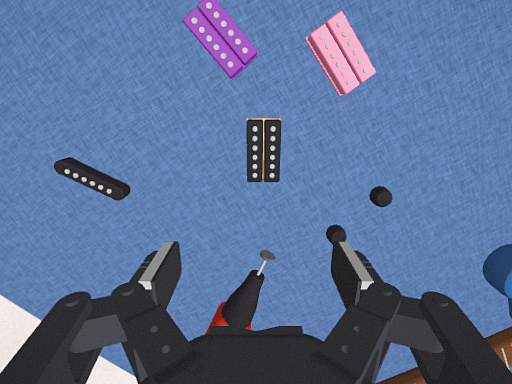

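The wrist view shows the black humbucker at (264,150), lined up with the jaws. There is clear space around it.

>>> {"api": "jog_arm", "payload": {"claw": [0.085,0.085,0.085,0.085,0.085,0.085], "translation": [[0.028,0.009,0.02],[0,0,0.04],[0,0,0.04],[0,0,0.03],[0,0,0.02],[0,0,0]], "yaw": [0,0,0,0,0,0]}}

```text
time_s: 3.62
eef_pos: [0.586, -0.1181, 0.0552]
eef_rot: [0.253, 0.967, -0.0, 0.015]
force: [-0.7, -0.0, 1.1]
grip_width: 0.0853
```

```bash
python3 w.py w2
```

```text
3.625 [ 0.58602152 -0.11806753  0.05516405] yang 60.696318001465 0.08532928678103652 0.025 [-0.70746127 -0.03143641  1.09294678]
0.81 [250.4, 221.1] [ 0.58087945 -0.11899939  0.012     ] tool [ 0.00531637 -0.00362931  0.0430001 ]
0.75 [170.3, 16.4] [ 0.45798165 -0.09672776  0.012     ] tool [ 0.12332721 -0.04435754  0.03918595]
0.61 [394.7, 52.5] [ 5.31317740e-01 -2.12280045e-04  1.20000000e-02] tool [0.10664619 0.07569822 0.04051999]
```

View pics/w2.png

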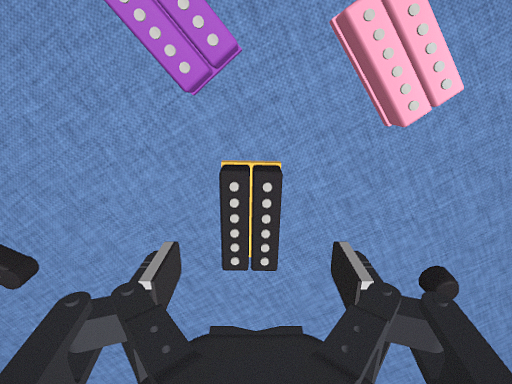

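The part is at (250,220), slightly left and ahead of the jaws. I'll correct for that, lower and close.

>>> {"api": "jog_arm", "payload": {"claw": [0.085,0.085,0.085,0.04,0.03,0.03,0.03,0.03,0.03], "translation": [[0.005,-0.003,0.012],[0,0,0.012],[0,0,0],[0,0,0],[0,0,0],[0,0,0],[0,0,0],[0,0,0],[0,0,0]], "yaw": [0,0,0,0,0,0,0,0,0], "force": 60}}

```text
time_s: 4.85
eef_pos: [0.5826, -0.1192, 0.0339]
eef_rot: [0.253, 0.967, -0.001, 0.019]
force: [0.4, -0.4, -0.8]
grip_width: 0.0364
```

```bash
python3 w.py w3
```

```text
4.85 [ 0.58255289 -0.11922888  0.03394365] yang 60.72172152652144 0.03644916002576798 0.025 [ 0.37677949 -0.38360968 -0.78980093]
0.93 [161.0, 9.0] [ 0.45784996 -0.09729842  0.012     ] tool [ 0.12023073 -0.04202902  0.01707106]
0.78 [256.5, 238.0] [ 0.5798339  -0.11710181  0.012     ] tool [0.00424074 0.00035252 0.02180213]
0.69 [427.4, 50.8] [0.53211628 0.00195043 0.012     ] tool [0.10403778 0.08085751 0.01865487]
```

View pics/w3.png

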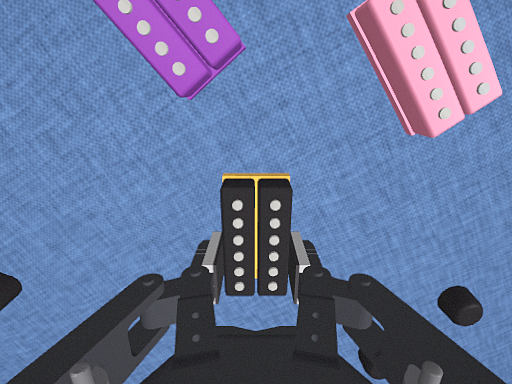

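Gripped at 36.4 mm with the pads near the middle of the part, as seen at (256,238). Lifting.

>>> {"api": "jog_arm", "payload": {"claw": [0.03,0.03,0.03,0.03,0.03,0.03,0.03,0.03,0.03,0.03,0.03,0.03,0.03,0.03], "translation": [[0,0,-0.03],[0,0,-0.05],[0,0,-0.05],[0,0,-0.05],[0,0,-0.05],[0,0,-0.02],[0,0,0],[0,0,0],[0,0,0],[0,0,0],[0,0,0],[0,0,0],[0,0,0],[0,0,0]], "yaw": [0,0,0,0,0,0,10.5,10.5,10.5,10.5,10.5,10.5,10.5,0]}}

```text
time_s: 6.7
eef_pos: [0.5716, -0.1158, 0.2911]
eef_rot: [0.791, 0.612, 0.01, 0.014]
force: [0.2, 0.1, -0.2]
grip_width: 0.0366
```

```bash
cat > t.py <<'E'
from h import *
s=sensors.sense();M=R.from_quat(s['eef_rot']).as_matrix()
print(s['time_s'],s['eef_pos'].round(4),'yang',np.degrees(np.arctan2(M[1,1],M[0,1])).round(1),s['grip_width'],s['force'].round(1),'zaxis',M[:,2].round(3))
t=np.array([.4525,.2585,.265]); print('tool move',(M.T@(t-s['eef_pos'])).round(4))
E
python3 t.py
```

```text
6.7 [ 0.5716 -0.1158  0.2911] yang -14.5 0.03664876994485179 [ 0.2  0.1 -0.2] zaxis [ 0.033 -0.01  -0.999]
tool move [ 0.3325 -0.2099  0.0182]
```

>>> {"api": "jog_arm", "payload": {"claw": [0.03,0.03,0.03,0.03,0.03,0.03,0.03,0.03,0.03,0.03], "translation": [[0.037,-0.023,0],[0.037,-0.023,0],[0.037,-0.023,0],[0.037,-0.023,0],[0.037,-0.023,0],[0.037,-0.023,0],[0.037,-0.023,0],[0.037,-0.023,0],[0.037,-0.026,0],[0,0,0]], "yaw": [0,0,0,0,0,0,0,0,0,-1.2]}}

```text
time_s: 7.95
eef_pos: [0.4406, 0.2678, 0.2821]
eef_rot: [0.77, 0.637, 0.01, 0.014]
force: [0.4, -0.8, -1.1]
grip_width: 0.0364
```

```bash
python3 t.py; python3 - <<'E'
from h import *
a=capture('scene');b=capture('side');w=capture('wrist')
z=lambda i,x,y,w,h:cv2.resize(i[y:y+h,x:x+w],(400,300),interpolation=cv2.INTER_CUBIC)
cv2.imwrite('pics/v4.png',np.vstack([np.hstack([z(a,226,60,120,90),z(b,150,70,120,90)]),np.hstack([z(w,0,0,512,384),z(w,128,120,256,192)])]))
E
```

```text
7.95 [0.4406 0.2678 0.2821] yang -10.8 0.03643525586262471 [ 0.4 -0.8 -1.1] zaxis [ 0.033 -0.01  -0.999]
tool move [-0.0069  0.0128  0.0176]
```

View pics/v4.png

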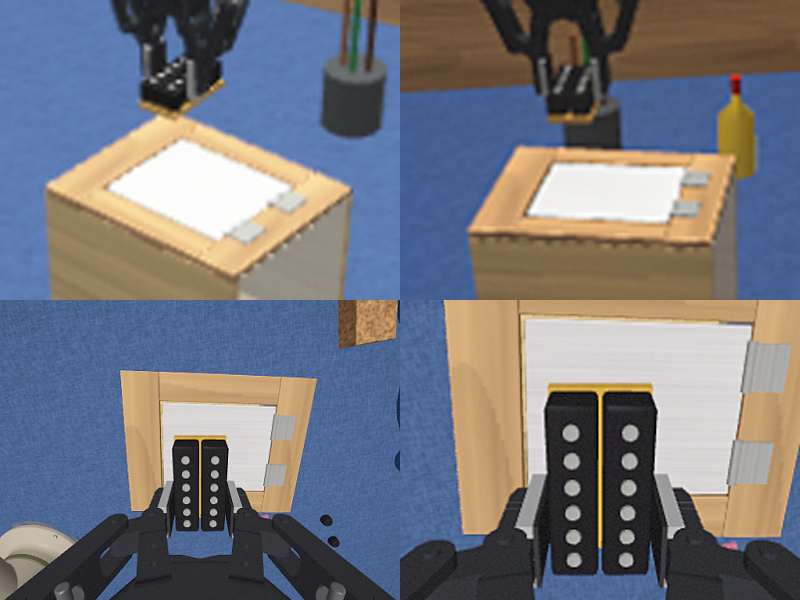

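The part is held level over the near half of the flap, at wrist crop (600,480). Trimming the position and yaw above the flap.

>>> {"api": "jog_arm", "payload": {"claw": [0.03,0.03,0.03,0.03], "translation": [[-0.007,0.011,0.018],[0,0,0.018],[0,0,0],[0,0,0]], "yaw": [2.5,0,0,0]}}

```text
time_s: 8.6
eef_pos: [0.4554, 0.2519, 0.2468]
eef_rot: [0.787, 0.616, 0.011, 0.015]
force: [0.0, -0.1, -0.2]
grip_width: 0.0365
```

```bash
python3 t.py; python3 - <<'E'
from h import *
a=capture('scene');b=capture('side')
z=lambda i,x,y,w,h:cv2.resize(i[y:y+h,x:x+w],(400,300),interpolation=cv2.INTER_CUBIC)
cv2.imwrite('pics/v5.png',np.hstack([z(a,236,75,100,75),z(b,160,85,100,75)]))
E
```

```text
8.6 [0.4554 0.2519 0.2468] yang -13.9 0.03654459759292212 [ 0.  -0.1 -0.2] zaxis [ 0.035 -0.011 -0.999]
tool move [ 0.0057 -0.0038 -0.0184]
```

View pics/v5.png

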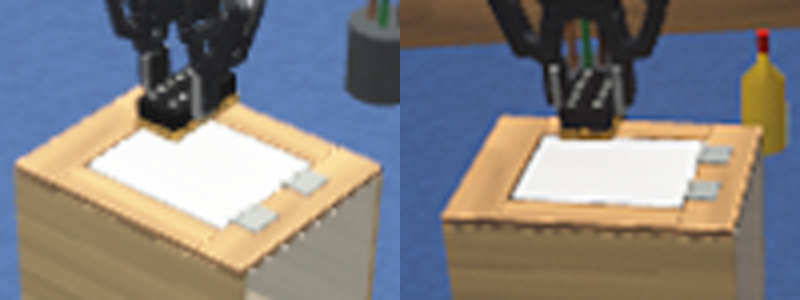

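```bash
python3 - <<'E'
from h import *
a=np.radians(-13.3);B=np.array([[np.cos(a),np.sin(a)],[-np.sin(a),np.cos(a)]])
for n,P in {'scene':[(270.5,104.5),(280.5,109.25),(295.5,100)],'side':[(200,119.25),(213.75,119.25)]}.items():
    for p in P: print(n,(B@(at_z(calibration(n),p,.213)[:2]-[.468,.259])).round(4))
E
```

```text
scene [-0.0318 -0.0308]
scene [ 0.0062 -0.0322]
scene [0.0079 0.0338]
side [-0.0275 -0.0382]
side [ 0.0116 -0.0343]
```

The part centre sits at port (-11, 0) mm. I'll shift about 7 mm toward the free edge to allow for the tool's lean, then push down.

>>> {"api": "jog_arm", "payload": {"claw": [0.03,0.03,0.03,0.03,0.03,0.03], "translation": [[0,-0.005,0.015],[0,-0.001,0.018],[0,-0.001,0.015],[0,0,0.015],[0,0,0.012],[0,0,0]], "yaw": [0,0,0,0,0,0]}}

```text
time_s: 9.45
eef_pos: [0.4532, 0.2536, 0.1742]
eef_rot: [0.787, 0.617, 0.015, 0.017]
force: [-3.0, -0.2, 1.8]
grip_width: 0.0365
```

```bash
python3 t.py; python3 - <<'E'
from h import *
a=capture('scene');b=capture('side')
z=lambda i,x,y,w,h:cv2.resize(i[y:y+h,x:x+w],(400,300),interpolation=cv2.INTER_CUBIC)
cv2.imwrite('pics/v6.png',np.hstack([z(a,236,75,100,75),z(b,160,85,100,75)]))
E
```

```text
9.45 [0.4532 0.2536 0.1742] yang -13.8 0.03652554207120724 [-3.  -0.2  1.8] zaxis [ 0.045 -0.008 -0.999]
tool move [ 0.0048  0.0023 -0.0908]
```

View pics/v6.png

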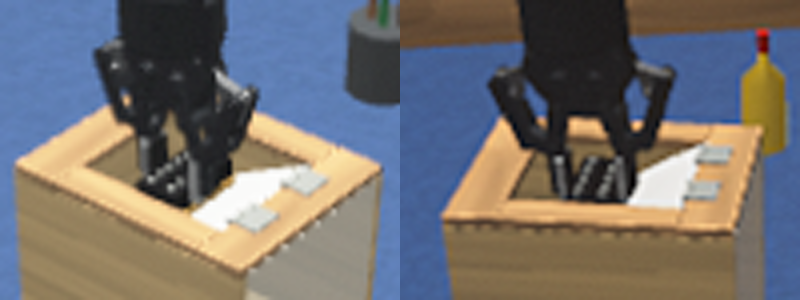

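The flap is open and the part is partly inside, clear of the port edges. Pushing the last 25 mm.

>>> {"api": "jog_arm", "payload": {"claw": [0.03,0.03,0.03,0.03], "translation": [[0,-0.001,0.012],[0,-0.001,0.012],[0,0,0.004],[0,0,0]], "yaw": [0,0,0,0]}}

```text
time_s: 10.05
eef_pos: [0.453, 0.2542, 0.1456]
eef_rot: [0.787, 0.617, 0.017, 0.018]
force: [-0.9, -0.1, 2.5]
grip_width: 0.0365
```

```bash
python3 t.py; python3 - <<'E'
from h import *
a=capture('scene');b=capture('side')
z=lambda i,x,y,w,h:cv2.resize(i[y:y+h,x:x+w],(400,300),interpolation=cv2.INTER_CUBIC)
cv2.imwrite('pics/v7.png',np.hstack([z(a,236,75,100,75),z(b,160,85,100,75)]))
E
```

```text
10.05 [0.453  0.2542 0.1456] yang -13.8 0.036459816377992484 [-0.9 -0.1  2.5] zaxis [ 0.048 -0.007 -0.999]
tool move [ 0.0046  0.0042 -0.1194]
```

View pics/v7.png

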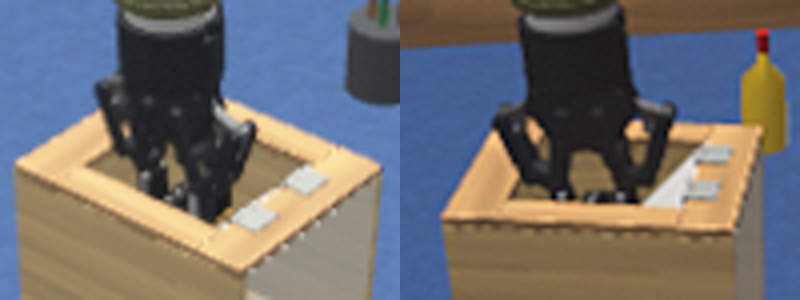

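>>> {"api": "jog_arm", "payload": {"claw": [0.046,0.052,0.056,0.056,0.056,0.056], "translation": [[0,0,0],[0,0,0],[0,0,0],[0,0,0],[0,0,0],[0,0,0]], "yaw": [0,0,0,0,0,0]}}

```text
time_s: 10.9
eef_pos: [0.4555, 0.2542, 0.1482]
eef_rot: [0.787, 0.617, 0.02, 0.019]
force: [-2.9, -1.3, 4.3]
grip_width: 0.0558
```

```bash
python3 t.py; python3 - <<'E'
from h import *
a=capture('scene');b=capture('wrist')
z=lambda i,x,y,w,h:cv2.resize(i[y:y+h,x:x+w],(400,300),interpolation=cv2.INTER_CUBIC)
cv2.imwrite('pics/v8.png',np.hstack([z(a,236,75,100,75),z(b,0,0,512,384)]))
E
```

```text
10.9 [0.4555 0.2542 0.1482] yang -13.8 0.05580708134570765 [-2.9 -1.3  4.3] zaxis [ 0.055 -0.006 -0.998]
tool move [ 0.0043  0.0026 -0.1169]
```

View pics/v8.png

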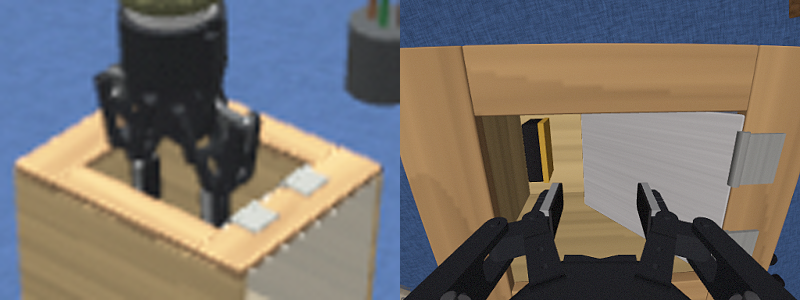

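The part has dropped to the floor. It rests on its side by the near wall, at wrist crop (537,150), out of the flap's way. Retracting straight up so the flap follows.

>>> {"api": "jog_arm", "payload": {"claw": [0.056,0.056,0.056,0.056,0.056,0.056,0.056,0.056,0.056,0.056], "translation": [[0,0.001,-0.015],[0,0.001,-0.015],[0,0.001,-0.015],[0,0.001,-0.015],[0,0,-0.03],[0,0,-0.04],[0,0,-0.04],[0,0,0],[0,0,0],[0,0,0]], "yaw": [0,0,0,0,0,0,0,0,0,0]}}

```text
time_s: 12.25
eef_pos: [0.4498, 0.2538, 0.3181]
eef_rot: [0.787, 0.617, 0.016, 0.018]
force: [0.3, -0.1, 0.5]
grip_width: 0.056
```

```bash
python3 t.py; python3 - <<'E'
from h import *
a=capture('scene');b=capture('side')
z=lambda i,x,y,w,h:cv2.resize(i[y:y+h,x:x+w],(400,300),interpolation=cv2.INTER_CUBIC)
cv2.imwrite('pics/v9.png',np.vstack([np.hstack([z(a,236,75,100,75),z(b,160,85,100,75)]),np.hstack([z(a,140,160,240,180),z(b,150,160,240,180)])]))
E
```

```text
12.25 [0.4498 0.2538 0.3181] yang -13.8 0.05598678436645759 [ 0.3 -0.1  0.5] zaxis [ 0.047 -0.009 -0.999]
tool move [ 0.0051 -0.001   0.0531]
```

View pics/v9.png

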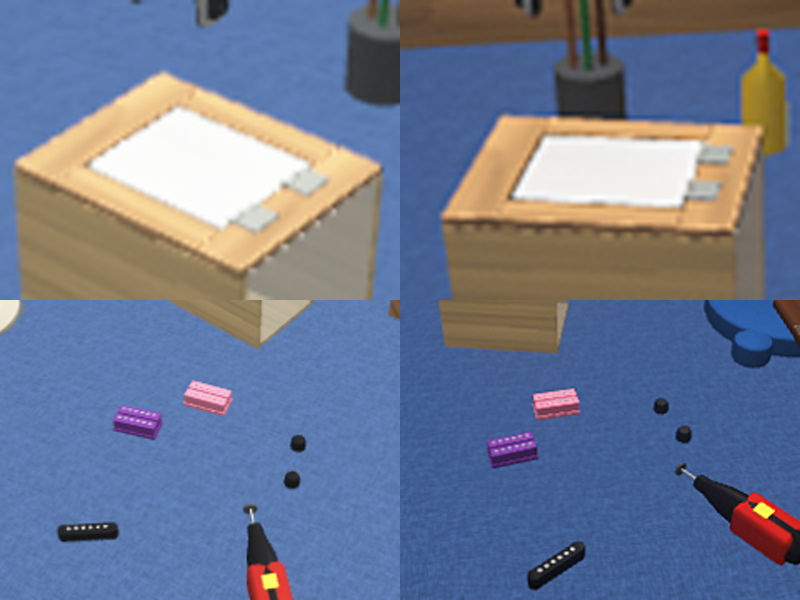

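The flap is shut flush, the robot is clear, and the single coil and the look-alikes haven't moved.

```bash
python3 -c "
from workcell import ticket
print(ticket.hand_in())"
```

```text
the job is handed in; nothing more can be done
None
```

The humbucker is in the parts box and the flap has swung shut behind it. I handed the job in at about 12.4 s of the 38 s allowed.

I gripped the black humbucker across its width and pushed it down through the flap near its free edge. I let go once it was below the lid, then pulled straight up so the flap could close.

- **Part inside:** the wrist view after letting go showed it on the box floor, standing on its side against the near wall rather than flat. It was clear of the flap's swing.
- **Flap and surroundings:** the last scene and side pictures showed the flap flush with the lid. The single coil, the pink and purple look-alikes and everything else were where they started.
- **Forces:** the tool force read about 0.5 N after pulling clear, and the readings during the push stayed below about 6 N.
- **Slight disagreements:** the tool leaned 2–3° throughout and some rows stopped a few millimetres off. I corrected the position over the port before pushing, and nothing failed.

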